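Charge the ball mill and hold its bayonet cap locked

TASK

Tip all six steel balls from the scoop into the grinding jar of the mill and set the empty scoop down upright on the bench. Then fit the jar's bayonet cap: lower it with its bar pointing at the two gaps in the jar's rim, push it fully home against the spring and, keeping it pushed down, twist it a quarter turn clockwise (seen from above) as far as the sprung collar goes. The spring lifts the cap again as soon as it is no longer pushed, so the program finishes while still gripping the cap, pushed home and turned; leave the flask, the bowl and the dish alone.

Things in the scene. Friction and masses are not known exactly. Their poses are not given: they have to be found in the camera images.
- mill: Ball mill, fixed to the bench: round white base 156 mm across, 34 mm high, grey 112 mm disc on it, then a grey sleeve (94 mm across, top at 78 mm) and the upright steel grinding jar. Origin at the centre of its underside on the bench, z up. Two black marks on the base lie on its +x and -x axis, in line with the two gaps in the jar's rim.
- jar_mouth (a point): Centre of the jar's mouth, level with the rim top, 110 mm above the bench; axes as the mill's. Jar 52 mm across inside, 58 mm outside, 62 mm deep. Two rim segments (radius 36 mm, 5 mm thick, 80 degrees wide each) stand out at +y and -y; the 100 degree gaps between them lie at +x and -x. 6 mm below the rim top the neck is ringed by the sprung black collar.
- seat (a joint): How far the sprung collar is pushed down, m: 0 free; 0.004 lets the cap's lugs just pass under the rim segments; about 0.007 with the cap fully home (its disc resting on the rim, a firm stop). Spring force 5.6 N at the start, 10.5 N at 0.007.
- collar (a joint): Clockwise turn (from above) of the black collar, radius 30 to 44 mm, rad: 0 free, stop at 1.2. The cap's lugs push its two dogs (4 mm high, 36 to 50 degrees clockwise of +x and -x), met after 16 degrees of cap turn from exact alignment; friction may turn it sooner. The cap then stops about 85 degrees from alignment. Sprung back: 0.04 N m at the start, 0.14 N m at the stop.
- cap: Loose aluminium cap, right way up on the bench: 83 mm across, 18 mm high, black bar on top along x, 56 mm long, 16 mm thick, from 18 to 52 mm up. Origin at the centre of its underside, z up. Two lugs inside the skirt (5 mm high, 40 degrees wide, inner radius 31.5 mm) at +x and -x, under the bar's ends; alike after half a turn. Some 160 g. Fully home its underside is 13 mm below the rim top.
- cap_grip (a point): Middle of the cap's bar, 42 mm above the cap's underside; axes as the cap's. Grip the bar across its thickness, fingertips above the disc (18 mm up). The cap has 2.5 mm play round the rim and enters with its x axis from 12 degrees clockwise to 26 degrees counterclockwise of the mill's x axis (or half a turn on).
- scoop: Loose aluminium scoop holding the balls, upright on the bench. Origin under the centre of its cup, z up. Cup 62 by 40 mm outside, 36 mm high, walls 3 mm. At -x it opens into a chute, 34 mm wide inside, climbing at 35 degrees to the lip. Straight black handle to +x: x = 30 to 118 mm, 14 mm wide (y), 16 mm high, centre 28 mm up. About 160 g without balls.
- scoop_grip (a point): Place to grip the scoop's handle (across its width), 78 mm from the cup's centre, 28 mm above the underside; same axes as the scoop.
- scoop_lip (a point): Middle of the pouring lip at the end of the chute, at x = -66 mm, 29 mm above the underside. The balls start to run out when the lip end is tipped down by more than 35 degrees; 55 to 65 degrees empties it.
- flask: Bystander: clear bottle with a yellow screw cap, 60 mm across, 122 mm high; origin under its centre.
- bowl: Bystander: white plastic bowl, 110 mm across, 45 mm high; origin under its centre.
- dish: Bystander: shallow clear dish, 86 mm across, 14 mm high; origin under its centre.
- ball0_center (a point): Centre of steel ball 1 of 6, 15 mm in diameter, 14 g; all alike, in the scoop at the start.
- ball1_center (a point): Centre of steel ball 2 of 6, 15 mm in diameter, 14 g; all alike, in the scoop at the start.
- ball2_center (a point): Centre of steel ball 3 of 6, 15 mm in diameter, 14 g; all alike, in the scoop at the start.
- ball3_center (a point): Centre of steel ball 4 of 6, 15 mm in diameter, 14 g; all alike, in the scoop at the start.
- ball4_center (a point): Centre of steel ball 5 of 6, 15 mm in diameter, 14 g; all alike, in the scoop at the start.
- ball5_center (a point): Centre of steel ball 6 of 6, 15 mm in diameter, 14 g; all alike, in the scoop at the start.

How it is judged:
On the way, in this order (a step that is already met when the one before it is completed fails the run):
1. all six balls are in the jar (horizontal distance between each of ball0_center, ball1_center, ball2_center, ball3_center, ball4_center, ball5_center and jar_mouth below 0.027 m and z of each of ball0_center, ball1_center, ball2_center, ball3_center, ball4_center, ball5_center in the frame of jar_mouth below -0.005 m), for 0.2 s.
2. the cap is on the jar, pushed home and turned against the spring, in the fingers (horizontal distance between cap and jar_mouth below 0.005 m and z of cap in the frame of jar_mouth below -0.011 m and angle between cap's own z axis and vertical below 0.1 rad and value of joint seat above 0.005 m and value of joint collar above 1 rad and angle between the y axis of cap and the x axis of jar_mouth, either way round below 0.45 rad and contact force between the fingers and cap above 2 N), for 0.2 s.
At the end, for the whole second after the job is handed in: Balls in jar; scoop let go, at rest, upright (0.1 rad) on the bench; cap centred (5 mm), level (0.1 rad), underside 11 mm or more below the rim, bar within 0.45 rad of square to the gaps, collar down over 5 mm and turned over 1.0 rad, fingers still holding the cap (all of step 1 and all of step 2 and height (world z) of scoop below 0.006 m and angle between scoop's own z axis and vertical below 0.1 rad and contact force between the fingers and scoop below 0.1 N and linear speed of scoop below 0.02 m/s); the arm keeps its last pose, push and grip.
It fails at once if the flask is moved more than 20 mm (distance of flask from where it was at the start of the episode above 0.02 m).
It fails at once if the bowl is moved more than 20 mm (distance of bowl from where it was at the start of the episode above 0.02 m).
It fails at once if the dish is moved more than 20 mm (distance of dish from where it was at the start of the episode above 0.02 m).
It also fails if it takes over 72 s, if anything falls off the work surface, if the arm or the gripper's body presses on something with over 40 N, if the wrist force passes 120 N, or if a joint passes its speed limit or range.

ROBOT

A 6-joint arm with a two-finger parallel gripper is mounted at the origin on the work surface. World frame = base frame: x ahead of the robot, y to its left, z up, the work surface at z = 0. Lengths are in m, angles in rad, forces in N, time in s.
With the tool pointing down it reaches from about 0.35 to 0.875 m from the base axis. Payload 4.2 kg.
Tool frame: the origin (TCP) lies on the centre line of the jaws, within the pads' length; the fingertips stand bot.tip_reach ahead of it and the grasp point (between the pads) is the TCP (bot.tip_reach is the distance from the TCP to the fingertips, in m); z points along the fingers, y is the line along which they close (so a half turn about z gives the same grasp; the last joint's range is limited). The gripper opens to 85 mm and grips with 20 to 120 N. Pads are 22 mm wide; open, the fingers measure 114 mm over their backs; the gripper's body (76 mm by 85 mm) begins 54 mm behind the grasp point. The pads swing forward as they close: fully open they stand 13 mm farther back than shut.
Start: joints at [-1.012, 0.385, 0.008, 0, -1.194, -0.259], TCP at [0.185, -0.597, 0.25] pointing down, gripper open.
Joint ranges: [-3.14, 3.14], [-1.21, 2.06], [-1.07, 1.41], [-3.16, 2.05], [-2.99, -0.16], [-3.1, 3.1]. Speed limits (rad/s): [2.79, 2.79, 3.14, 3.14, 3.14, 3.14].

INTERFACE

Orientations are given as a 3x3 rotation matrix whose columns are the frame's x, y, z axes.
In Python, from station import bot gives the robot as it stands.
- The arm moves only by the shell command python3 -m pendant 'ROWS' [OPENING] [FORCE]. ROWS is JSON, a list of rows, each an object of numbers: "tx", "ty", "tz": the shift along the tool's x, y, z each as a share of 800 mm, from -1 to 1; "ax", "ay", "az": the turn, a rotation vector about the tool's x, y, z each as a share of 90 degrees, from -1 to 1. In form: [{"tx": .., "ty": .., "tz": .., "ax": .., "ay": .., "az": ..}, ...]. A call has 1 to 10 rows; each row is the pose to reach, as a shift and turn from the pose commanded when the call began, along the tool's axes at that moment; what a row does not reach only later rows make up. A row lasts 1/10 s, in which the tool goes at most 50 mm and 8.59 degrees, less where a joint would pass 70% of its speed; a pose out of reach is approached as far as the arm can. A call with a number of a shift or a turn outside -1 to 1 is refused whole. A call with a gripper value outside its range is refused whole. OPENING is the finger opening in mm, from 0 to 85.4, set as the call begins (- or left out, the last holds). The fingers move at their own pace and stop on an object; FORCE is the grip in N (left out, the last holds). Time passes only in rows, so rows that repeat a pose let the fingers close. It gives the time, the measured TCP pose, the force, the opening and the grip force at its end, in the units of the state.
- bot.read_state(): the state, without advancing time (a new reading comes with each control period).
- bot.read_camera(name): name is "scene" or "side" or "wrist"; returns the picture (400x640x3 uint8, red, green, blue); there is no depth.
- bot.camera_model(name): a dict with "mtx" (3x3 intrinsics, pixels), "rvec" (rotation vector, rad) and "tvec" (3), from world to camera coordinates, as OpenCV has them. Camera axes: x right, y down, z forward; pixel columns grow to the right and rows downward; lengths in m; the calibration is good to about 2 mm. A picture is of the moment at which its call begins: read the wrist's pose just before it. camera_model takes no time and is no camera call; for the wrist camera it gives the pose at the moment of the call.
- bot.sign_off(): hands the job in; it is judged then, once.
Trained networks look in the newest picture that a camera, given by its name, has taken for a name from the list of things; names that differ only in an ending like _2 or _b are one class to them, and where a whole thing is asked for, a point or a joint stands for the part that bears it (a point fixed in the world has none). Each returns a list of dicts, best first, with "score" (0 to 1); they miss things now and then, are a little off and sometimes report something else, mostly with a low value. They report only what shows in the picture. A call takes as long as a camera call.
- bot.boxes_of(label, camera): "box" ([left, top, width, height] in pixels, round what is visible of it).
- bot.cut_out(label, camera): "pixels" (400x640 bool, what is visible of it) and "box" ([left, top, width, height] in pixels, round what is visible of it).
- bot.tip_of(label, camera): "location" ([row, column] in pixels: a listed point, or the origin of a listed thing).
The state is a dict: "time": time; "qpos": joint angles; "qvel": joint speeds; "effort": joint torques, N m; "tool_pos": TCP position; "eef_rot": TCP orientation; "ft_force": force on the tool from outside, world axes, zero at the start; "ft_torque": the same for the moment, N m; "opening": finger opening in m; "grip_force": force on a finger pad.
Only numpy, scipy, OpenCV 4.12 (cv2) and the standard library are available. Lean on these libraries where they do the work, as an engineer would, in place of code of your own. Each camera call takes 0.05 s, during which the arm holds its last target. There are 200 camera calls.

## Working session

There is one attempt and no reset: what is moved stays moved. The work goes in short steps, Python scripts to look and compute and a shell command to move; the robot and the scene stay as the last step left them, time stands still between calls to the robot, and variables do not carry over. Pictures are saved under pics/ and viewed, at most 10 in all, crops included, and the job is handed in when it is done.

```bash
mkdir -p pics; ls
cat > h.py <<'E'
import numpy as np, cv2
from station import bot
def ray(cam,rc,m=None):
    m=m or bot.camera_model(cam)
    R,_=cv2.Rodrigues(np.array(m["rvec"],float)); t=np.array(m["tvec"],float).ravel()
    d=np.linalg.inv(np.array(m["mtx"]))@np.array([rc[1],rc[0],1.]); return -R.T@t, R.T@d
def onz(cam,rc,z,m=None):
    o,d=ray(cam,rc,m); return o+d*(z-o[2])/d[2]
def proj(cam,P):
    m=bot.camera_model(cam)
    p,_=cv2.projectPoints(np.array(P,float).reshape(-1,3),np.array(m["rvec"],float),np.array(m["tvec"],float),np.array(m["mtx"],float),None); return p[:,0]
E
python3 - <<'E'
from h import *
Z=dict(mill=0,jar_mouth=.11,cap=0,cap_grip=.042,scoop=0,scoop_grip=.028,scoop_lip=.029,flask=0,bowl=0,dish=0)
ims=[]
for c in ("scene","side"):
    im=bot.read_camera(c); cv2.imwrite(f"pics/{c}0.png",im[:,:,::-1]); 
    for n,z in Z.items():
        r=bot.tip_of(n,c)
        for q in r[:2]: print(c,n,round(q["score"],2),np.round(q["location"]),np.round(onz(c,q["location"],z),3))
print(bot.tip_reach,bot.read_state()["time"],bot.read_state()["eef_rot"])
E
```

```text
pics
scene mill 0.8 [193. 296.] [0.501 0.042 0.   ]
scene jar_mouth 0.82 [173. 292.] [0.505 0.028 0.11 ]
scene cap 0.96 [129. 339.] [0.499 0.264 0.   ]
scene cap_grip 0.57 [117. 341.] [0.5   0.271 0.042]
scene cap_grip 0.49 [287. 229.] [ 0.509 -0.246  0.042]
scene scoop 0.65 [283. 221.] [ 0.472 -0.237  0.   ]
scene scoop_grip 0.87 [302. 243.] [ 0.549 -0.256  0.028]
scene scoop_lip 0.9 [259. 200.] [ 0.413 -0.219  0.029]
scene flask 0.9 [302. 364.] [ 0.768 -0.123  0.   ]
scene flask 0.37 [255. 208.] [ 0.408 -0.195  0.   ]
scene bowl 0.82 [240. 412.] [0.798 0.062 0.   ]
scene dish 0.84 [245. 342.] [ 0.663 -0.027  0.   ]
scene dish 0.67 [307. 243.] [ 0.544 -0.258  0.   ]
side mill 0.76 [257. 352.] [0.5   0.038 0.   ]
side jar_mouth 0.66 [224. 354.] [0.508 0.033 0.11 ]
side cap 0.78 [335. 282.] [0.497 0.27  0.   ]
side cap 0.49 [221. 356.] [ 0.553 -0.048  0.   ]
side cap_grip 0.87 [328. 282.] [0.493 0.27  0.042]
side scoop 0.81 [190. 428.] [ 0.472 -0.242  0.   ]
side scoop_grip 0.62 [162. 409.] [ 0.551 -0.274  0.028]
side scoop_lip 0.8 [202. 446.] [ 0.41  -0.213  0.029]
side flask 0.91 [167. 306.] [ 0.763 -0.109  0.   ]
side bowl 0.64 [200. 252.] [0.791 0.064 0.   ]
side dish 0.93 [206. 315.] [ 0.659 -0.022 -0.   ]
0.019 1.1 [[-9.55401459e-01 -2.95310094e-01  2.79235667e-05]
 [-2.95310095e-01  9.55401459e-01 -2.82656854e-05]
 [-1.83310741e-05 -3.52511882e-05 -9.99999999e-01]]
```

View pics/scene0.png

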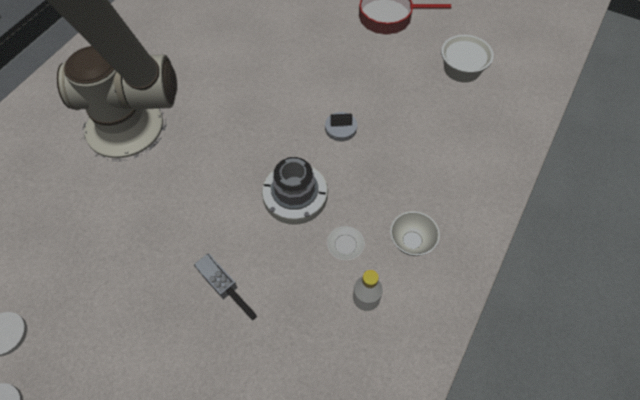

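View pics/side0.png

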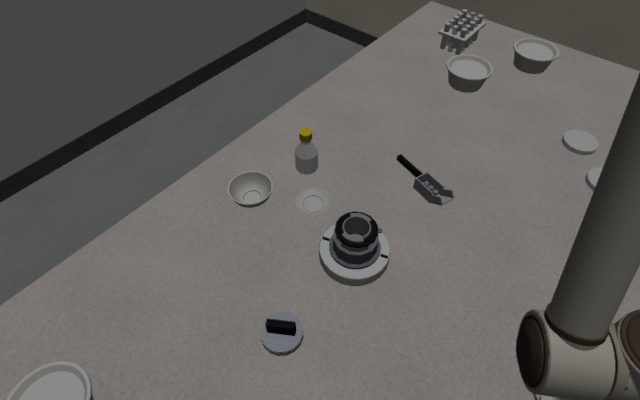

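The scene shows the scoop at about (283,221) row/col with its handle towards the lower right, the mill at (185,294) and the cap at (129,340). The side view agrees with the networks to within about 5 mm. I'm moving over the scoop now.

```bash
python3 -m pendant '[{"tx":-0.558,"ty":0.264,"az":0.395},{"tx":-0.558,"ty":0.264,"az":0.395},{"tx":-0.558,"ty":0.264,"az":0.395},{"tx":-0.558,"ty":0.264,"az":0.395},{"tx":-0.558,"ty":0.264,"az":0.395},{"tx":-0.558,"ty":0.264,"az":0.395},{"tx":-0.558,"ty":0.264,"az":0.395},{"tx":-0.558,"ty":0.264,"az":0.395},{"tx":-0.558,"ty":0.264,"az":0.395},{"tx":-0.558,"ty":0.264,"az":0.395}]' 50
python3 -m pendant '[{},{},{}]'
python3 - <<'E'
from h import *
s=bot.read_state();print(np.round(s["tool_pos"],4),np.round(s["qpos"],3))
m=bot.camera_model("wrist");im=bot.read_camera("wrist"); cv2.imwrite("pics/w1.png",im[:,:,::-1])
for n,z in dict(scoop=0,scoop_grip=.028,scoop_lip=.029,ball0_center=.012,jar_mouth=.11,mill=0,dish=0).items():
    for q in bot.tip_of(n,"wrist")[:1]: print(n,round(q["score"],2),np.round(q["location"]),np.round(onz("wrist",q["location"],z,m),4))
print(ray("wrist",[200,320],m))
E
```

```text
[ 0.1846 -0.5971  0.2503] [-1.012  0.385  0.008 -0.    -1.194 -0.259]
(array([ 0.11521601, -0.61794233,  0.37336001]), array([ 0.2723458 ,  0.08413065, -0.95851561]))$[0]: bad value
$[0]: bad value
```

View pics/w1.png

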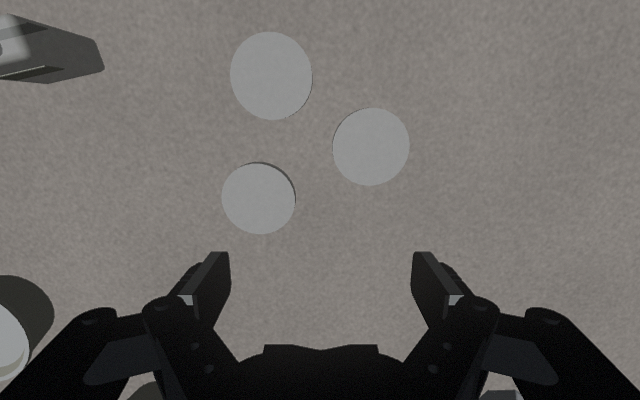

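The wrist picture shows only stray discs, because the arm did not move: each row needs all six numbers.

```bash
python3 -m pendant '[{"tx":-0.558,"ty":0.264,"tz":0,"ax":0,"ay":0,"az":0.395},{"tx":-0.558,"ty":0.264,"tz":0,"ax":0,"ay":0,"az":0.395},{"tx":-0.558,"ty":0.264,"tz":0,"ax":0,"ay":0,"az":0.395},{"tx":-0.558,"ty":0.264,"tz":0,"ax":0,"ay":0,"az":0.395},{"tx":-0.558,"ty":0.264,"tz":0,"ax":0,"ay":0,"az":0.395},{"tx":-0.558,"ty":0.264,"tz":0,"ax":0,"ay":0,"az":0.395},{"tx":-0.558,"ty":0.264,"tz":0,"ax":0,"ay":0,"az":0.395},{"tx":-0.558,"ty":0.264,"tz":0,"ax":0,"ay":0,"az":0.395},{"tx":-0.558,"ty":0.264,"tz":0,"ax":0,"ay":0,"az":0.395},{"tx":-0.558,"ty":0.264,"tz":0,"ax":0,"ay":0,"az":0.395}]' 50
python3 -m pendant '[{"tx":0,"ty":0,"tz":0,"ax":0,"ay":0,"az":0},{"tx":0,"ty":0,"tz":0,"ax":0,"ay":0,"az":0},{"tx":0,"ty":0,"tz":0,"ax":0,"ay":0,"az":0}]'
python3 - <<'E'
from h import *
s=bot.read_state();print(np.round(s["tool_pos"],4),np.round(s["qpos"],3),s["eef_rot"])
m=bot.camera_model("wrist");im=bot.read_camera("wrist"); cv2.imwrite("pics/w2.png",im[:,:,::-1])
for n,z in dict(scoop=0,scoop_grip=.028,scoop_lip=.029,ball0_center=.012,jar_mouth=.11,mill=0,dish=0).items():
    for q in bot.tip_of(n,"wrist")[:1]: print(n,round(q["score"],2),np.round(q["location"]),np.round(onz("wrist",q["location"],z,m),4))
E
```

```text
time: 2.5
tool_pos: [0.5439, -0.2674, 0.2506]
eef_rot: [[-0.949, 0.315, 0.001], [0.315, 0.949, -0.0], [-0.001, -0.0, -1.0]]
ft_force: [0.3, -1.5, -0.3]
opening: 0.05
grip_force: 0.0
time: 2.8
tool_pos: [0.5421, -0.2694, 0.2502]
eef_rot: [[-0.949, 0.316, -0.001], [0.316, 0.949, 0.0], [0.001, -0.0, -1.0]]
ft_force: [-0.1, 0.0, 0.2]
opening: 0.0499
grip_force: 0.0
[ 0.5421 -0.2694  0.2502] [-0.194  0.352 -0.043  0.    -1.177 -1.698] [[-9.48863754e-01  3.15685437e-01 -5.31057525e-04]
 [ 3.15685471e-01  9.48863891e-01  2.01910989e-05]
 [ 5.10275345e-04 -1.48488543e-04 -9.99999859e-01]]
scoop 0.76 [107. 328.] [ 0.4739 -0.236   0.    ]
scoop_grip 0.72 [177. 328.] [ 0.5469 -0.261   0.028 ]
scoop_lip 0.84 [ 42. 330.] [ 0.4147 -0.2159  0.029 ]
ball0_center 0.69 [ 90. 321.] [ 0.4546 -0.2386  0.012 ]
mill 0.94 [ 52. 569.] [0.5024 0.0348 0.    ]
dish 0.92 [205. 539.] [ 0.6729 -0.0186  0.    ]
```

View pics/w2.png

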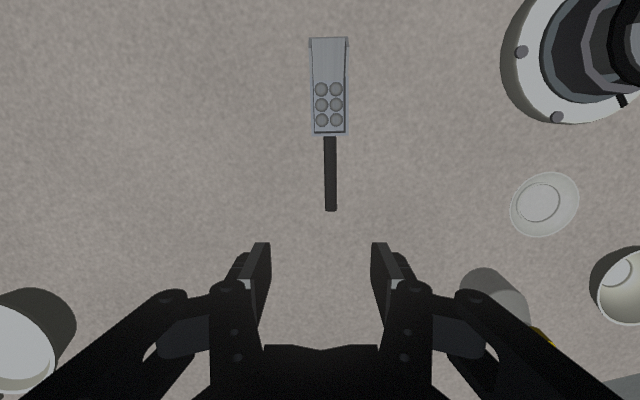

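The wrist picture shows the scoop aligned with the jaws. Its handle runs from (138,329) to (210,331), about 9 mm right of the jaw centre, and all six balls are in the cup. Next I descend and grip.

```bash
python3 -m pendant '[{"tx":-0.006,"ty":0.012,"tz":0.06,"ax":0,"ay":0,"az":0},{"tx":-0.006,"ty":0.012,"tz":0.12,"ax":0,"ay":0,"az":0},{"tx":-0.006,"ty":0.012,"tz":0.18,"ax":0,"ay":0,"az":0},{"tx":-0.006,"ty":0.012,"tz":0.23,"ax":0,"ay":0,"az":0},{"tx":-0.006,"ty":0.012,"tz":0.26,"ax":0,"ay":0,"az":0},{"tx":-0.006,"ty":0.012,"tz":0.276,"ax":0,"ay":0,"az":0},{"tx":-0.006,"ty":0.012,"tz":0.276,"ax":0,"ay":0,"az":0},{"tx":-0.006,"ty":0.012,"tz":0.276,"ax":0,"ay":0,"az":0}]' 50
python3 -m pendant '[{"tx":0,"ty":0,"tz":0,"ax":0,"ay":0,"az":0},{"tx":0,"ty":0,"tz":0,"ax":0,"ay":0,"az":0},{"tx":0,"ty":0,"tz":0,"ax":0,"ay":0,"az":0},{"tx":0,"ty":0,"tz":0,"ax":0,"ay":0,"az":0},{"tx":0,"ty":0,"tz":0,"ax":0,"ay":0,"az":0},{"tx":0,"ty":0,"tz":0,"ax":0,"ay":0,"az":0},{"tx":0,"ty":0,"tz":0,"ax":0,"ay":0,"az":0},{"tx":0,"ty":0,"tz":0,"ax":0,"ay":0,"az":0}]' 0 80
python3 -m pendant '[{"tx":0,"ty":0,"tz":-0.04,"ax":0,"ay":0,"az":0},{"tx":0,"ty":0,"tz":-0.08,"ax":0,"ay":0,"az":0},{"tx":0,"ty":0,"tz":-0.13,"ax":0,"ay":0,"az":0},{"tx":0,"ty":0,"tz":-0.18,"ax":0,"ay":0,"az":0},{"tx":0,"ty":0,"tz":-0.24,"ax":0,"ay":0,"az":0},{"tx":0,"ty":0,"tz":-0.28,"ax":0,"ay":0,"az":0},{"tx":0,"ty":0,"tz":-0.3,"ax":0,"ay":0,"az":0},{"tx":0,"ty":0,"tz":-0.3,"ax":0,"ay":0,"az":0}]'
python3 - <<'E'
from h import *
im=bot.read_camera("wrist"); cv2.imwrite("pics/w3.png",im[:,:,::-1])
for c in("wrist","scene","side"):
    if c!="wrist": bot.read_camera(c)
    for n,z in dict(scoop_grip=.268,scoop_lip=.269,scoop=.24).items():
        for q in bot.tip_of(n,c)[:1]: print(c,n,round(q["score"],2),np.round(q["location"]),np.round(onz(c,q["location"],z),4))
    for q in bot.tip_of("jar_mouth",c)[:1]+bot.tip_of("mill",c)[:1]: print(c,q["score"],q["location"],np.round(onz(c,q["location"],.11),4),np.round(onz(c,q["location"],0),4))
E
```

```text
time: 4.0
tool_pos: [0.5513, -0.2618, 0.0307]
eef_rot: [[-0.949, 0.315, 0.002], [0.315, 0.949, -0.001], [-0.002, -0.0, -1.0]]
ft_force: [0.3, -0.0, 0.6]
opening: 0.05
grip_force: 0.0
time: 4.8
tool_pos: [0.5511, -0.2617, 0.0307]
eef_rot: [[-0.949, 0.315, 0.002], [0.315, 0.949, -0.001], [-0.002, -0.0, -1.0]]
ft_force: [-0.3, 0.2, 6.4]
opening: 0.0126
grip_force: 78.2
time: 5.6
tool_pos: [0.5511, -0.2615, 0.2717]
eef_rot: [[-0.949, 0.315, 0.005], [0.315, 0.949, -0.001], [-0.005, 0.001, -1.0]]
ft_force: [-0.1, -0.1, -2.9]
opening: 0.0124
grip_force: 78.6
wrist scoop_grip 0.77 [266. 321.] [ 0.5444 -0.2582  0.268 ]
wrist scoop 0.87 [ 87. 317.] [ 0.4706 -0.236   0.24  ]
wrist 0.44 [88.5, 319.1] [ 0.4639 -0.2332  0.11  ] [ 0.4572 -0.2313  0.    ]
wrist 0.68 [48.5, 547.9] [ 0.4943 -0.0426  0.11  ] [0.4994 0.034  0.    ]
scene scoop_grip 0.82 [256. 223.] [ 0.5486 -0.2571  0.268 ]
scene scoop_lip 0.76 [204. 176.] [ 0.4167 -0.2145  0.269 ]
scene 0.72 [170.8, 292.8] [0.5031 0.0341 0.11  ] [0.4608 0.0936 0.    ]
scene 0.95 [195.4, 294.9] [ 0.5396 -0.0185  0.11  ] [0.5015 0.0349 0.    ]
side scoop_grip 0.78 [ 86. 427.] [ 0.546  -0.2644  0.268 ]
side scoop 0.83 [117. 448.] [ 0.4712 -0.2345  0.24  ]
side 0.71 [224.3, 352.3] [0.5099 0.0344 0.11  ] [ 0.5544 -0.0352  0.    ]
```

View pics/w3.png

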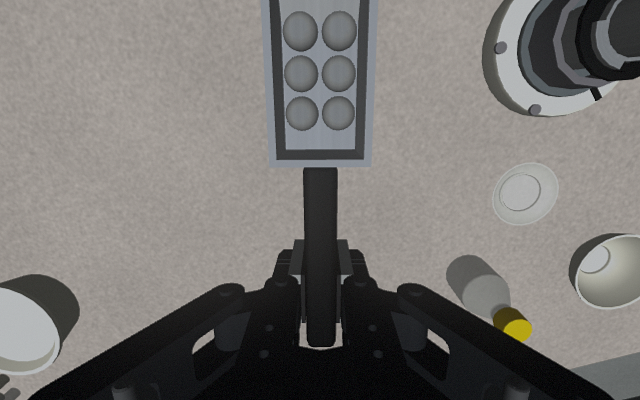

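The wrist picture shows the scoop gripped with all six balls still in it. I'll carry it over the mill and turn the handle to +y, so the tilt goes sideways and stays well within the wrist range.

```bash
python3 -m pendant '[{"tx":0.01,"ty":0.02,"tz":0,"ax":0,"ay":0,"az":-0.05},{"tx":0.025,"ty":0.055,"tz":0,"ax":0,"ay":0,"az":-0.13},{"tx":0.041,"ty":0.09,"tz":0,"ax":0,"ay":0,"az":-0.21},{"tx":0.057,"ty":0.125,"tz":0,"ax":0,"ay":0,"az":-0.29},{"tx":0.073,"ty":0.16,"tz":0,"ax":0,"ay":0,"az":-0.37},{"tx":0.09,"ty":0.195,"tz":0,"ax":0,"ay":0,"az":-0.45},{"tx":0.105,"ty":0.23,"tz":0,"ax":0,"ay":0,"az":-0.53},{"tx":0.116,"ty":0.256,"tz":0,"ax":0,"ay":0,"az":-0.602}]'
python3 - <<'E'
from h import *
s=bot.read_state();R=np.array(s["eef_rot"]);p=np.array(s["tool_pos"]);print(s["qpos"])
print(R.T@(np.array([.503,.185,.27])-p)/.8, np.degrees(np.arctan2(R[1,1],R[0,1])))
E
```

```text
time: 7.3
tool_pos: [0.5264, -0.0362, 0.2698]
eef_rot: [[-0.808, -0.59, 0.001], [-0.59, 0.808, 0.0], [-0.001, 0.0, -1.0]]
ft_force: [-0.1, -1.1, -2.9]
opening: 0.0125
grip_force: 78.6
[ 2.38823273e-01  2.04228237e-01 -1.98133673e-01 -3.51694261e-04
 -1.16775733e+00 -1.17873683e+00]
[-1.39502515e-01  2.40540474e-01 -9.23934709e-05] 126.13902366985477
```

```bash
python3 -m pendant '[{"tx":-0.018,"ty":0.03,"tz":0,"ax":0,"ay":0,"az":-0.08},{"tx":-0.035,"ty":0.06,"tz":0,"ax":0,"ay":0,"az":-0.16},{"tx":-0.055,"ty":0.095,"tz":0,"ax":0,"ay":0,"az":-0.24},{"tx":-0.075,"ty":0.13,"tz":0,"ax":0,"ay":0,"az":-0.32},{"tx":-0.095,"ty":0.165,"tz":0,"ax":0,"ay":0,"az":-0.4},{"tx":-0.115,"ty":0.2,"tz":0,"ax":0,"ay":0,"az":-0.48},{"tx":-0.13,"ty":0.225,"tz":0,"ax":0,"ay":0,"az":-0.55},{"tx":-0.139,"ty":0.24,"tz":0,"ax":0,"ay":0,"az":-0.599},{"tx":-0.139,"ty":0.24,"tz":0,"ax":0,"ay":0,"az":-0.599},{"tx":-0.139,"ty":0.24,"tz":0,"ax":0,"ay":0,"az":-0.599}]'
python3 - <<'E'
from h import *
s=bot.read_state();R=np.array(s["eef_rot"]);p=np.array(s["tool_pos"]);print(s["qpos"])
im=bot.read_camera("wrist"); cv2.imwrite("pics/w4.png",im[:,:,::-1])
for c in("wrist","scene","side"):
    if c!="wrist": bot.read_camera(c)
    for n,z in dict(scoop=.24,scoop_lip=.269,jar_mouth=.11,mill=0,cap_grip=.042,cap=0).items():
        for q in bot.tip_of(n,c)[:1]: print(c,n,round(q["score"],2),np.round(q["location"]),np.round(onz(c,q["location"],z),4))
for t,y,z in ((28,.178,.25),(35,.166,.209),(45,.149,.222),(55,.129,.237),(63,.112,.247)):
    print(t,np.round(R.T@(np.array([.503,y,z])-p)/.8,4), t/90)
E
```

```text
time: 8.3
tool_pos: [0.5043, 0.1829, 0.2695]
eef_rot: [[-0.006, -1.0, -0.0], [-1.0, 0.006, -0.0], [0.0, 0.0, -1.0]]
ft_force: [-0.2, -0.2, -2.9]
opening: 0.0125
grip_force: 78.6
[ 6.50307078e-01  2.20361246e-01 -1.78033745e-01 -1.59248366e-04
 -1.17288137e+00 -6.55937308e-01]
wrist scoop 0.76 [ 90. 321.] [0.5034 0.1022 0.24  ]
wrist scoop_lip 0.45 [136. 303.] [0.5105 0.121  0.269 ]
wrist jar_mouth 0.47 [68. 73.] [0.7135 0.076  0.11  ]
wrist cap 0.64 [232. 322.] [0.502  0.2732 0.    ]
scene scoop 0.62 [113. 305.] [0.5024 0.1002 0.24  ]
scene scoop_lip 0.7 [128. 293.] [0.5142 0.0343 0.269 ]
scene jar_mouth 0.88 [172. 292.] [0.5018 0.0307 0.11  ]
scene mill 0.64 [193. 296.] [0.4997 0.0413 0.    ]
scene cap_grip 0.76 [118. 343.] [0.5066 0.2702 0.042 ]
scene cap 0.74 [128. 341.] [0.5018 0.269  0.    ]
side jar_mouth 0.86 [224. 357.] [0.5023 0.0278 0.11  ]
side mill 0.6 [256. 350.] [ 0.5058  0.0399 -0.    ]
side cap_grip 0.8 [327. 280.] [0.4975 0.2727 0.042 ]
side cap 0.56 [335. 279.] [0.502  0.2732 0.    ]
28 [0.0061 0.0016 0.0244] 0.3111111111111111
35 [0.0211 0.0015 0.0756] 0.3888888888888889
45 [0.0424 0.0014 0.0594] 0.5
55 [0.0674 0.0012 0.0406] 0.6111111111111112
63 [0.0886 0.0011 0.0281] 0.7
```

View pics/w4.png

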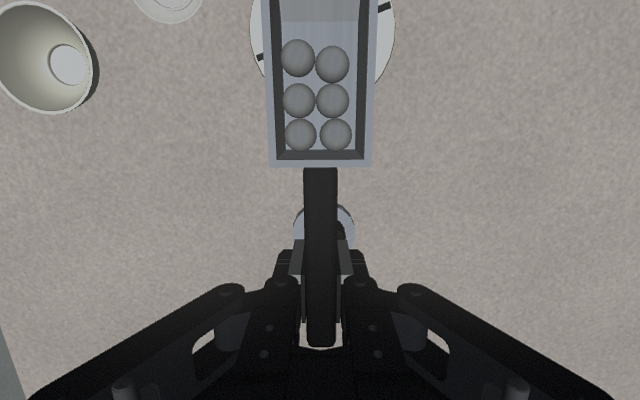

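The wrist picture shows all six balls in the scoop, which sits over the mill with the mill's two black marks at about (56,262) and (8,384). I'll use the marks to get the mill's centre and angle.

Run:
```python
from h import *
a=onz("wrist",[56,262],.034);b=onz("wrist",[8,384],.034)
print(a,b,(a+b)/2,np.linalg.norm(a-b),np.degrees(np.arctan2(*(a-b)[1::-1])))
# marks in scene/side: dark pixels on white base
for c in("scene","side"):
    im=bot.read_camera(c); u,v=proj(c,[.503,.034,.04])[0].astype(int); 
    cr=im[v-55:v+55,u-65:u+65,::-1]; cv2.imwrite(f"pics/{c}m.png",cv2.resize(cr,None,fx=3,fy=3,interpolation=2)); print(c,u-65,v-55)
x=cv2.imread("pics/scenem.png");y=cv2.imread("pics/sidem.png");cv2.imwrite("pics/m.png",np.hstack([x,y]))
```

```text
[0.56577024 0.05738456 0.034     ] [0.43786131 0.01290019 0.034     ] [0.50181578 0.03514238 0.034     ] 0.13542361094484748 19.176736777040553
scene 229 132
side 288 190
```

View pics/m.png

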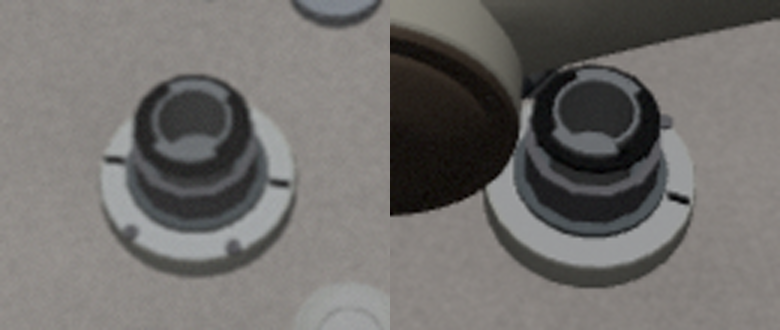

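```bash
python3 -m pendant '[{"tx":0,"ty":0.001,"tz":0.006,"ax":0,"ay":-0.09,"az":0},{"tx":0.002,"ty":0.001,"tz":0.012,"ax":0,"ay":-0.18,"az":0},{"tx":0.004,"ty":0.0015,"tz":0.02,"ax":0,"ay":-0.26,"az":0},{"tx":0.008,"ty":0.0015,"tz":0.04,"ax":0,"ay":-0.3,"az":0},{"tx":0.014,"ty":0.0015,"tz":0.06,"ax":0,"ay":-0.33,"az":0},{"tx":0.018,"ty":0.0015,"tz":0.076,"ax":0,"ay":-0.35,"az":0},{"tx":0.018,"ty":0.0015,"tz":0.076,"ax":0,"ay":-0.35,"az":0},{"tx":0.018,"ty":0.0015,"tz":0.076,"ax":0,"ay":-0.35,"az":0}]'
python3 - <<'E'
from h import *
s=bot.read_state();R=np.array(s["eef_rot"]);p=np.array(s["tool_pos"]);print(np.round(s["qpos"],2))
for c,a,b,j in (("scene",(185.3,266.7),(193,322.3),(170.3,293.3)),):
    A=onz(c,a,.034);B=onz(c,b,.034);print((A+B)/2,np.linalg.norm(A-B),np.degrees(np.arctan2(*(B-A)[1::-1])),onz(c,j,.11))
print(onz("side",(226,356.3),.11))
u=np.array([0,1,0]);k=np.array([0,0,1]);L=.147
t0=np.degrees(np.arcsin(R[1,2]));print("tilt",t0, "lip",p-L*(np.cos(np.radians(t0))*u+np.sin(np.radians(t0))*k))
for t,lz in ((38,.120),(42,.118),(46,.117),(50,.116),(55,.116),(60,.116),(64,.117)):
    a=np.radians(t); P=np.array([.5025,.035+.012,lz])+L*(np.cos(a)*u+np.sin(a)*k)+.0017*(np.cos(a)*k-np.sin(a)*u)
    print(t,np.round(R.T@(P-p)/.8,4),-(t-t0)/90)
E
```

```text
time: 10.25
tool_pos: [0.5037, 0.1681, 0.2089]
eef_rot: [[-0.004, -1.0, 0.003], [-0.853, 0.005, 0.521], [-0.521, -0.0, -0.853]]
ft_force: [1.0, -0.7, -1.5]
opening: 0.0123
grip_force: 78.7
[ 0.31  0.25 -0.18 -0.61 -1.04 -0.02]
[0.5034577  0.03257839 0.034     ] 0.13331599457688628 19.704261664480956 [0.50336369 0.03582166 0.11      ]
[0.50096293 0.03266453 0.11      ]
tilt 31.419794513928743 lip [0.50367501 0.04267454 0.13227611]
38 [ 0.0048  0.0014 -0.0073] -0.07311339428968064
42 [ 0.0082  0.0014 -0.0178] -0.11755783873412508
46 [ 0.0118  0.0013 -0.0292] -0.16200228317856952
50 [ 0.0163  0.0013 -0.0404] -0.20644672762301397
55 [ 0.0222  0.0012 -0.0553] -0.26200228317856955
60 [ 0.0294  0.0012 -0.0696] -0.3175578387341251
64 [ 0.0354  0.0011 -0.0816] -0.36200228317856953
```

```bash
python3 -m pendant '[{"tx":0.005,"ty":0.001,"tz":-0.007,"ax":0,"ay":-0.073,"az":0},{"tx":0.0065,"ty":0.001,"tz":-0.0125,"ax":0,"ay":-0.095,"az":0},{"tx":0.008,"ty":0.001,"tz":-0.018,"ax":0,"ay":-0.118,"az":0},{"tx":0.01,"ty":0.001,"tz":-0.0235,"ax":0,"ay":-0.14,"az":0},{"tx":0.012,"ty":0.001,"tz":-0.029,"ax":0,"ay":-0.162,"az":0},{"tx":0.014,"ty":0.001,"tz":-0.035,"ax":0,"ay":-0.185,"az":0},{"tx":0.016,"ty":0.001,"tz":-0.04,"ax":0,"ay":-0.206,"az":0},{"tx":0.016,"ty":0.001,"tz":-0.04,"ax":0,"ay":-0.206,"az":0},{"tx":0.019,"ty":0.001,"tz":-0.048,"ax":0,"ay":-0.234,"az":0},{"tx":0.022,"ty":0.001,"tz":-0.055,"ax":0,"ay":-0.262,"az":0}]'
python3 - <<'E'
from h import *
s=bot.read_state();R=np.array(s["eef_rot"]);p=np.array(s["tool_pos"]);print(np.round(s["qpos"],2))
u=np.array([0,1,0]);k=np.array([0,0,1]);L=.147
t0=np.degrees(np.arcsin(R[1,2]));print("tilt",t0)
for t,lz in ((60,.116),(65,.117)):
    a=np.radians(t); P=np.array([.5025,.035+.012,lz])+L*(np.cos(a)*u+np.sin(a)*k)+.0017*(np.cos(a)*k-np.sin(a)*u)
    print(t,np.round(R.T@(P-p)/.8,4),-(t-t0)/90)
c="side";im=bot.read_camera(c);print(bot.boxes_of("ball0_center",c))
u,v=proj(c,[.503,.06,.13])[0].astype(int); cv2.imwrite("pics/p1.png",cv2.resize(im[v-70:v+70,u-90:u+90,::-1],None,fx=4,fy=4,interpolation=2))
E
```

```text
time: 11.25
tool_pos: [0.5024, 0.131, 0.2379]
eef_rot: [[-0.0, -1.0, 0.004], [-0.572, 0.003, 0.82], [-0.82, -0.002, -0.572]]
ft_force: [-0.6, 0.8, -2.2]
opening: 0.0126
grip_force: 78.8
[-0.02  0.32 -0.11 -1.   -1.34  0.37]
tilt 55.09832436558138
60 [ 0.0022 -0.0002 -0.0167] -0.05446306260465137
65 [ 0.0034 -0.0003 -0.0333] -0.11001861816020693
[]
```

View pics/p1.png

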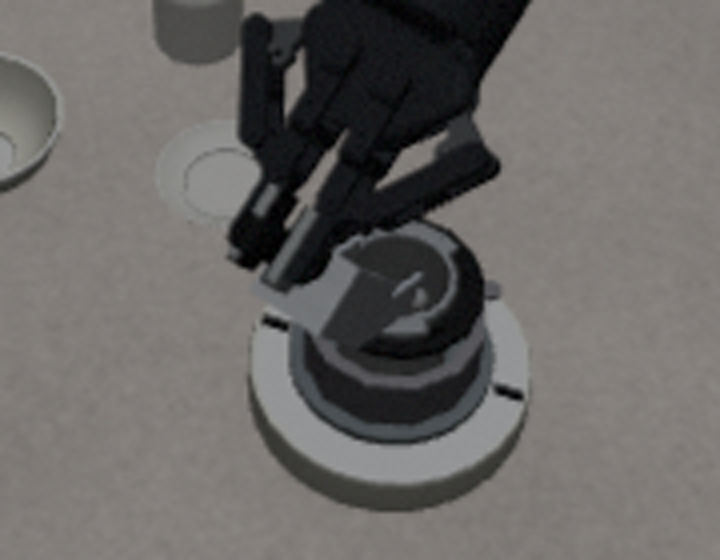

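The crop shows the lip over the mouth at about (290,410) in the crop, with balls dropping into the jar and none outside it. I'll finish the tilt and hold.

```bash
python3 -m pendant '[{"tx":0.001,"ty":0,"tz":-0.008,"ax":0,"ay":-0.027,"az":0},{"tx":0.002,"ty":0,"tz":-0.017,"ax":0,"ay":-0.054,"az":0},{"tx":0.003,"ty":0,"tz":-0.033,"ax":0,"ay":-0.11,"az":0},{"tx":0.003,"ty":0,"tz":-0.033,"ax":0,"ay":-0.11,"az":0},{"tx":0.003,"ty":0,"tz":-0.033,"ax":0,"ay":-0.11,"az":0},{"tx":0.003,"ty":0,"tz":-0.033,"ax":0,"ay":-0.11,"az":0},{"tx":0.003,"ty":0,"tz":-0.033,"ax":0,"ay":-0.11,"az":0},{"tx":0.003,"ty":0,"tz":-0.033,"ax":0,"ay":-0.11,"az":0}]'
python3 - <<'E'
from h import *
s=bot.read_state();R=np.array(s["eef_rot"]);p=np.array(s["tool_pos"]);print(np.round(s["qpos"],2))
t0=np.degrees(np.arcsin(R[1,2]));print("tilt",t0)
for P in ([.5025,.15,.29],[.5025,.19,.27]): print(np.round(R.T@(np.array(P)-p)/.8,4),t0/90)
E
```

```text
time: 12.15
tool_pos: [0.502, 0.1082, 0.2505]
eef_rot: [[-0.001, -1.0, 0.004], [-0.424, 0.004, 0.906], [-0.906, -0.001, -0.424]]
ft_force: [0.1, 0.3, -1.8]
opening: 0.0128
grip_force: 78.9
[-0.15  0.37 -0.1  -1.12 -1.49  0.48]
tilt 64.94150606629506
[-0.0668 -0.0004  0.0265] 0.7215722896255007
[-0.0654 -0.0002  0.0824] 0.7215722896255007
```

```bash
python3 -m pendant '[{"tx":-0.02,"ty":0,"tz":-0.008,"ax":0,"ay":0.02,"az":0},{"tx":-0.045,"ty":0,"tz":-0.015,"ax":0,"ay":0.1,"az":0},{"tx":-0.065,"ty":0,"tz":0,"ax":0,"ay":0.19,"az":0},{"tx":-0.08,"ty":0,"tz":0.02,"ax":0,"ay":0.28,"az":0},{"tx":-0.089,"ty":0,"tz":0.04,"ax":0,"ay":0.37,"az":0},{"tx":-0.089,"ty":0,"tz":0.06,"ax":0,"ay":0.46,"az":0},{"tx":-0.089,"ty":0,"tz":0.072,"ax":0,"ay":0.55,"az":0},{"tx":-0.089,"ty":0,"tz":0.072,"ax":0,"ay":0.64,"az":0},{"tx":-0.089,"ty":0,"tz":0.072,"ax":0,"ay":0.7216,"az":0},{"tx":-0.089,"ty":0,"tz":0.072,"ax":0,"ay":0.7216,"az":0}]'
python3 - <<'E'
from h import *
s=bot.read_state();R=np.array(s["eef_rot"]);p=np.array(s["tool_pos"]);print(np.round(s["qpos"],2))
W=bot.read_camera("wrist");c="side";im=bot.read_camera(c);u,v=proj(c,[.503,.034,.11])[0].astype(int)
f=lambda a:cv2.resize(np.ascontiguousarray(a[:,:,::-1]),(390,300),interpolation=2)
cv2.imwrite("pics/p2.png",np.hstack([f(W[0:300,120:510]),f(im[v-30:v+30,u-39:u+39])]))
for P in ([.42,-.10,.25],): print(np.round(R.T@(np.array(P)-p)/.8,4))
E
```

```text
time: 13.15
tool_pos: [0.5014, 0.1926, 0.2893]
eef_rot: [[0.0, -1.0, -0.002], [-1.0, -0.0, -0.001], [0.001, 0.002, -1.0]]
ft_force: [-0.4, -0.2, -2.4]
opening: 0.0129
grip_force: 78.7
[ 0.67  0.21 -0.14  0.   -1.22 -0.67]
[0.3656 0.1018 0.0498]
```

View pics/p2.png

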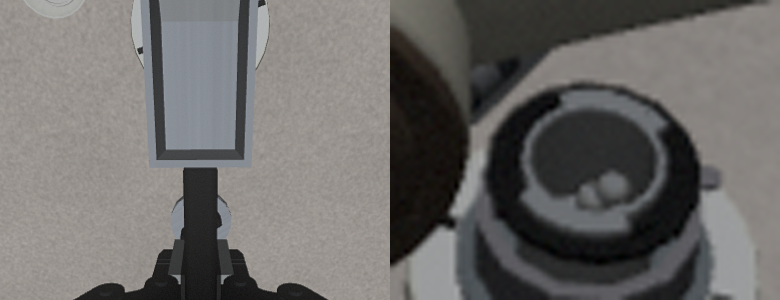

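The scoop is empty, and balls are visible in the jar at about (190,600) with none outside. I'll set the scoop down in free space at about (0.64, 0.25), beyond the cap.

```bash
python3 -m pendant '[{"tx":-0.02,"ty":-0.045,"tz":0.02,"ax":0,"ay":0,"az":0},{"tx":-0.04,"ty":-0.1,"tz":0.04,"ax":0,"ay":0,"az":0},{"tx":-0.06,"ty":-0.15,"tz":0.08,"ax":0,"ay":0,"az":0},{"tx":-0.072,"ty":-0.173,"tz":0.14,"ax":0,"ay":0,"az":0},{"tx":-0.072,"ty":-0.173,"tz":0.2,"ax":0,"ay":0,"az":0},{"tx":-0.072,"ty":-0.173,"tz":0.25,"ax":0,"ay":0,"az":0},{"tx":-0.072,"ty":-0.173,"tz":0.285,"ax":0,"ay":0,"az":0},{"tx":-0.072,"ty":-0.173,"tz":0.305,"ax":0,"ay":0,"az":0},{"tx":-0.072,"ty":-0.173,"tz":0.315,"ax":0,"ay":0,"az":0},{"tx":-0.072,"ty":-0.173,"tz":0.315,"ax":0,"ay":0,"az":0}]'
```

```text
time: 14.25
tool_pos: [0.6417, 0.2464, 0.0386]
eef_rot: [[-0.006, -1.0, 0.0], [-1.0, 0.006, 0.001], [-0.001, -0.0, -1.0]]
ft_force: [0.2, -0.8, -1.5]
opening: 0.0124
grip_force: 78.7
```

```bash
python3 -m pendant '[{"tx":0,"ty":0,"tz":0.003,"ax":0,"ay":0,"az":0},{"tx":0,"ty":0,"tz":0.006,"ax":0,"ay":0,"az":0},{"tx":0,"ty":0,"tz":0.0085,"ax":0,"ay":0,"az":0},{"tx":0,"ty":0,"tz":0.01,"ax":0,"ay":0,"az":0},{"tx":0,"ty":0,"tz":0.01,"ax":0,"ay":0,"az":0},{"tx":0,"ty":0,"tz":0.01,"ax":0,"ay":0,"az":0}]'
```

```text
time: 14.85
tool_pos: [0.6416, 0.2472, 0.0312]
eef_rot: [[-0.005, -1.0, 0.001], [-1.0, 0.005, 0.001], [-0.001, -0.001, -1.0]]
ft_force: [-0.4, 0.4, 1.3]
opening: 0.0123
grip_force: 79.3
```

```bash
python3 -m pendant '[{"tx":0,"ty":0,"tz":0,"ax":0,"ay":0,"az":0},{"tx":0,"ty":0,"tz":0,"ax":0,"ay":0,"az":0},{"tx":0,"ty":0,"tz":0,"ax":0,"ay":0,"az":0},{"tx":0,"ty":0,"tz":0,"ax":0,"ay":0,"az":0}]' 45
python3 -m pendant '[{"tx":0,"ty":0,"tz":-0.02,"ax":0,"ay":0,"az":0},{"tx":0,"ty":0,"tz":-0.06,"ax":0,"ay":0,"az":0},{"tx":0,"ty":0,"tz":-0.12,"ax":0,"ay":0,"az":0},{"tx":0,"ty":0.04,"tz":-0.17,"ax":0,"ay":0,"az":0},{"tx":-0.04,"ty":0.09,"tz":-0.22,"ax":0,"ay":0,"az":0},{"tx":-0.08,"ty":0.14,"tz":-0.25,"ax":0,"ay":0,"az":0},{"tx":-0.1,"ty":0.175,"tz":-0.25,"ax":0,"ay":0,"az":0},{"tx":-0.1,"ty":0.175,"tz":-0.25,"ax":0,"ay":0,"az":0},{"tx":-0.1,"ty":0.175,"tz":-0.25,"ax":0,"ay":0,"az":0}]'
python3 - <<'E'
from h import *
m=bot.camera_model("wrist");im=bot.read_camera("wrist"); cv2.imwrite("pics/w5.png",im[:,:,::-1])
for n,z in dict(cap_grip=.042,cap=0,jar_mouth=.11,mill=0,scoop=0,scoop_lip=.029,ball0_center=.06).items():
    for q in bot.tip_of(n,"wrist")[:1]: print(n,round(q["score"],2),np.round(q["location"]),np.round(onz("wrist",q["location"],z,m),4))
print(bot.read_state()["qpos"])
E
```

```text
time: 15.25
tool_pos: [0.6413, 0.2468, 0.0303]
eef_rot: [[-0.005, -1.0, -0.0], [-1.0, 0.005, 0.001], [-0.001, 0.0, -1.0]]
ft_force: [-1.2, -0.2, 0.0]
opening: 0.0455
grip_force: 0.0
time: 16.15
tool_pos: [0.5009, 0.3284, 0.2325]
eef_rot: [[-0.002, -1.0, 0.002], [-1.0, 0.002, 0.003], [-0.003, -0.002, -1.0]]
ft_force: [-0.6, 0.4, -0.7]
opening: 0.0452
grip_force: 0.0
cap_grip 0.87 [123. 321.] [0.5001 0.2708 0.042 ]
cap 0.77 [119. 321.] [0.5005 0.2684 0.    ]
scoop 0.98 [ 17. 181.] [0.6438 0.1676 0.    ]
[ 8.46527153e-01  3.56175716e-01 -8.85810898e-02 -3.82549713e-04
 -1.12668349e+00 -8.52762127e-01]
```

View pics/w5.png

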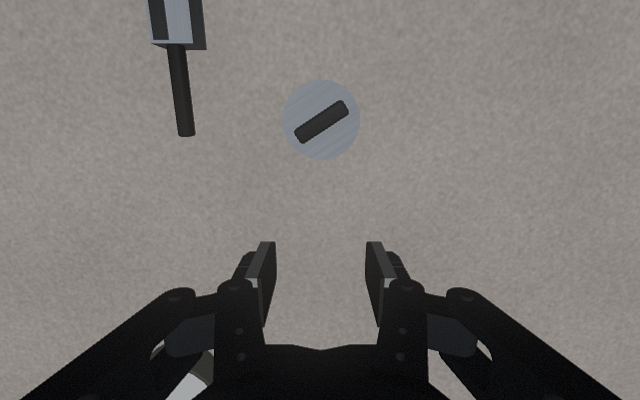

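The wrist picture shows the scoop upright at the top left, and the cap at (119,321) with its bar from (137,297) to (106,347), which is about 32° in the world frame. To leave room for the twist, the wrist turns counterclockwise to the grip.

```bash
cat > bar.py <<'E'
from h import *
def bar(im,m,rc,zt,r=45):
    g=im.max(axis=2).astype(int); rr,cc=np.mgrid[:400,:640]
    k=((g<60)&(np.hypot(rr-rc[0],cc-rc[1])<r)).astype(np.uint8)
    n,l,s,c=cv2.connectedComponentsWithStats(k); i=1+np.argmax(s[1:,4])
    P=np.array([onz("wrist",p,zt,m)[:2] for p in np.argwhere(l==i)]).astype(np.float32)
    return cv2.minAreaRect(P*1000), cv2.PCACompute(P,None)[:2], s[i]
E
python3 - <<'E'
from bar import *
im=cv2.imread("pics/w5.png");m=bot.camera_model("wrist")
b,(mu,v),s=bar(im,m,(121,322),.052,35); a=np.degrees(np.arctan2(v[0,1],v[0,0]))%180;print(b,mu,a,s)
E
python3 -m pendant '[{"tx":0.02,"ty":0,"tz":0,"ax":0,"ay":0,"az":-0.09},{"tx":0.04,"ty":0,"tz":0,"ax":0,"ay":0,"az":-0.18},{"tx":0.05,"ty":0,"tz":0,"ax":0,"ay":0,"az":-0.27},{"tx":0.06,"ty":0,"tz":0,"ax":0,"ay":0,"az":-0.36},{"tx":0.07,"ty":0,"tz":0,"ax":0,"ay":0,"az":-0.45},{"tx":0.072,"ty":0,"tz":0,"ax":0,"ay":0,"az":-0.54},{"tx":0.072,"ty":0,"tz":0,"ax":0,"ay":0,"az":-0.63},{"tx":0.072,"ty":0,"tz":0,"ax":0,"ay":0,"az":-0.72},{"tx":0.072,"ty":0,"tz":0,"ax":0,"ay":0,"az":-0.81},{"tx":0.072,"ty":0,"tz":0,"ax":0,"ay":0,"az":-0.9}]' 45 90
```

```text
((500.8295593261719, 267.3810119628906), (53.972999572753906, 15.05948257446289), 32.292991638183594) [[0.50062424 0.26711753]] 32.12612 [294 101  54  42 925]
time: 17.55
tool_pos: [0.5017, 0.2694, 0.2301]
eef_rot: [[0.988, -0.156, -0.0], [-0.156, -0.988, 0.0], [-0.0, -0.0, -1.0]]
ft_force: [-0.4, -0.2, -0.6]
opening: 0.0451
grip_force: 0.0
```

```bash
python3 -m pendant '[{"tx":-0.0015,"ty":0.001,"tz":0.02,"ax":0,"ay":0,"az":-0.09},{"tx":-0.0015,"ty":0.001,"tz":0.045,"ax":0,"ay":0,"az":-0.18},{"tx":-0.0015,"ty":0.001,"tz":0.07,"ax":0,"ay":0,"az":-0.27},{"tx":-0.0015,"ty":0.001,"tz":0.09,"ax":0,"ay":0,"az":-0.36},{"tx":-0.0015,"ty":0.001,"tz":0.1,"ax":0,"ay":0,"az":-0.43},{"tx":-0.0015,"ty":0.001,"tz":0.1,"ax":0,"ay":0,"az":-0.458},{"tx":-0.0015,"ty":0.001,"tz":0.1,"ax":0,"ay":0,"az":-0.458},{"tx":-0.0015,"ty":0.001,"tz":0.1,"ax":0,"ay":0,"az":-0.458}]'
python3 - <<'E'
from bar import *
s=bot.read_state();R=np.array(s["eef_rot"]);p=np.array(s["tool_pos"]);print(np.round(s["qpos"],2),np.degrees(np.arctan2(R[1,1],R[0,1])))
m=bot.camera_model("wrist");im=bot.read_camera("wrist");cv2.imwrite("pics/w6.png",im[:,:,::-1])
u=proj("wrist",[.5005,.269,.052])[0];print(u)
for n,z in dict(cap_grip=.042,cap=0).items():
    for q in bot.tip_of(n,"wrist")[:1]: print(n,round(q["score"],2),np.round(q["location"]),np.round(onz("wrist",q["location"],z,m),4))
b,(mu,v),st=bar(im,m,u[::-1],.052,55);print(b,mu,np.degrees(np.arctan2(v[0,1],v[0,0]))%180,st)
print(R.T@(np.array([*mu[0],.043])-p)/.8)
E
```

```text
time: 18.35
tool_pos: [0.5004, 0.2692, 0.1503]
eef_rot: [[0.849, 0.528, 0.0], [0.528, -0.849, 0.001], [0.0, -0.0, -1.0]]
ft_force: [0.2, 0.2, -0.1]
opening: 0.045
grip_force: 0.0
[ 0.78  0.38 -0.27 -0.   -0.92  1.35] -58.14716768096906
[321.93867013 208.23583577]
cap_grip 0.91 [204. 320.] [0.4999 0.2703 0.042 ]
cap 0.69 [189. 323.] [0.5022 0.2686 0.    ]
((503.2298889160156, 271.9993896484375), (58.392757415771484, 14.528318405151367), 32.348060607910156) [[0.5040002  0.27223325]] 32.391415 [ 311  165   20   75 1461]
[ 0.00575393 -0.00081021  0.13418129]
```

```bash
python3 -m pendant '[{"tx":0.001,"ty":-0.001,"tz":0.04,"ax":0,"ay":0,"az":0},{"tx":0.001,"ty":-0.001,"tz":0.08,"ax":0,"ay":0,"az":0},{"tx":0.001,"ty":-0.001,"tz":0.11,"ax":0,"ay":0,"az":0},{"tx":0.001,"ty":-0.001,"tz":0.125,"ax":0,"ay":0,"az":0},{"tx":0.001,"ty":-0.001,"tz":0.133,"ax":0,"ay":0,"az":0},{"tx":0.001,"ty":-0.001,"tz":0.133,"ax":0,"ay":0,"az":0},{"tx":0.001,"ty":-0.001,"tz":0.133,"ax":0,"ay":0,"az":0}]'
python3 -m pendant '[{"tx":0,"ty":0,"tz":0,"ax":0,"ay":0,"az":0},{"tx":0,"ty":0,"tz":0,"ax":0,"ay":0,"az":0},{"tx":0,"ty":0,"tz":0,"ax":0,"ay":0,"az":0},{"tx":0,"ty":0,"tz":0,"ax":0,"ay":0,"az":0},{"tx":0,"ty":0,"tz":0,"ax":0,"ay":0,"az":0},{"tx":0,"ty":0,"tz":0,"ax":0,"ay":0,"az":0},{"tx":0,"ty":0,"tz":0,"ax":0,"ay":0,"az":0}]' 0 100
python3 -m pendant '[{"tx":0,"ty":0,"tz":-0.04,"ax":0,"ay":0,"az":0},{"tx":0,"ty":0,"tz":-0.09,"ax":0,"ay":0,"az":0},{"tx":0,"ty":0,"tz":-0.14,"ax":0,"ay":0,"az":0},{"tx":0,"ty":0,"tz":-0.19,"ax":0,"ay":0,"az":0},{"tx":0,"ty":0,"tz":-0.22,"ax":0,"ay":0,"az":0},{"tx":0,"ty":0,"tz":-0.22,"ax":0,"ay":0,"az":0},{"tx":0,"ty":0,"tz":-0.22,"ax":0,"ay":0,"az":0}]'
python3 - <<'E'
from h import *
s=bot.read_state();R=np.array(s["eef_rot"]);p=np.array(s["tool_pos"]);print(p,np.round(s["qpos"],2),np.degrees(np.arctan2(R[1,1],R[0,1])))
m=bot.camera_model("wrist");im=bot.read_camera("wrist")
for n in("cap_grip","cap"):
    for q in bot.cut_out(n,"wrist")[:1]: print(n,q["score"],q["box"])
k=bot.cut_out("cap","wrist")
if k:
    P=np.array([onz("wrist",c,p[2]-.043+.018,m)[:2] for c in np.argwhere(k[0]["pixels"])],np.float32); print(cv2.minEnclosingCircle(P))
for c in("scene","side"):
    bot.read_camera(c)
    for n,h in(("cap",0),("cap_grip",.042)):
        for q in bot.tip_of(n,c)[:1]: print(c,n,round(q["score"],2),np.round(onz(c,q["location"],p[2]-.043+h),4))
    for q in bot.tip_of("jar_mouth",c)[:1]: print(c,round(q["score"],2),np.round(onz(c,q["location"],.11),4))
    for q in bot.tip_of("scoop",c)[:1]+bot.tip_of("scoop_grip",c)[:1]: print(c,"sc",round(q["score"],2),np.round(onz(c,q["location"],0),4))
print(R.T@(np.array([.5025,.034,.23])-p)/.8)
E
```

```text
time: 19.2
tool_pos: [0.5011, 0.2711, 0.0451]
eef_rot: [[0.849, 0.529, 0.002], [0.529, -0.849, 0.002], [0.003, -0.001, -1.0]]
ft_force: [0.4, 0.0, 0.8]
opening: 0.0453
grip_force: 0.0
time: 19.9
tool_pos: [0.5009, 0.2709, 0.0453]
eef_rot: [[0.848, 0.529, 0.002], [0.529, -0.848, 0.002], [0.002, -0.001, -1.0]]
ft_force: [-1.3, 0.1, 5.9]
opening: 0.0143
grip_force: 98.3
time: 20.6
tool_pos: [0.4996, 0.2701, 0.2194]
eef_rot: [[0.849, 0.529, -0.001], [0.529, -0.849, 0.001], [-0.0, -0.001, -1.0]]
ft_force: [-0.8, -0.6, -2.2]
opening: 0.0137
grip_force: 97.7
[0.4996498  0.27011956 0.21938571] [ 0.78  0.31 -0.18 -0.   -1.08  1.35] -58.094347571648015
cap_grip 0.64 [245.7, 168.0, 150.1, 167.4]
cap 0.88 [241.6, 167.7, 155.9, 170.3]
((0.49438002705574036, 0.27007734775543213), 0.049597907811403275)
scene cap 0.71 [0.5    0.2697 0.1764]
scene cap_grip 0.65 [0.4996 0.2701 0.2184]
scene 0.89 [0.5021 0.0327 0.11  ]
scene sc 0.77 [0.6434 0.1606 0.    ]
scene sc 0.63 [0.6422 0.2652 0.    ]
[-0.15297451  0.25242184 -0.01356261]
```

```bash
python3 -m pendant '[{"tx":-0.02,"ty":0.02,"tz":-0.03,"ax":0,"ay":0,"az":0},{"tx":-0.06,"ty":0.06,"tz":-0.063,"ax":0,"ay":0,"az":0.03},{"tx":-0.1,"ty":0.1,"tz":-0.063,"ax":0,"ay":0,"az":0.06},{"tx":-0.14,"ty":0.14,"tz":-0.063,"ax":0,"ay":0,"az":0.09},{"tx":-0.18,"ty":0.18,"tz":-0.063,"ax":0,"ay":0,"az":0.113},{"tx":-0.22,"ty":0.215,"tz":-0.063,"ax":0,"ay":0,"az":0.113},{"tx":-0.25,"ty":0.243,"tz":-0.063,"ax":0,"ay":0,"az":0.113},{"tx":-0.26,"ty":0.251,"tz":-0.063,"ax":0,"ay":0,"az":0.113},{"tx":-0.26,"ty":0.251,"tz":-0.063,"ax":0,"ay":0,"az":0.113},{"tx":-0.26,"ty":0.251,"tz":-0.063,"ax":0,"ay":0,"az":0.113}]'
python3 - <<'E'
from h import *
s=bot.read_state();R=np.array(s["eef_rot"]);p=np.array(s["tool_pos"]);print(p,np.round(s["qpos"],2),np.degrees(np.arctan2(R[1,1],R[0,1])))
m=bot.camera_model("wrist");im=bot.read_camera("wrist");cv2.imwrite("pics/w7.png",im[:,:,::-1])
print(proj("wrist",[[.5025,.034,.11],[.5025,.034,0]]))
for n,z in(("jar_mouth",.11),("mill",0),("ball0_center",.06)):
    for q in bot.tip_of(n,"wrist")[:6 if n[0]=="b" else 1]: print(n,round(q["score"],2),q["location"],np.round(onz("wrist",q["location"],z,m),4))
for c in("scene","side"):
    bot.read_camera(c)
    for q in bot.tip_of("jar_mouth",c)[:1]: print(c,round(q["score"],2),np.round(onz(c,q["location"],.11),4))
    print(c,[np.round(q["location"]) for q in bot.tip_of("ball0_center",c)])
# mark search: dark blobs on ring r~68mm at z=.034
g=im.max(axis=2).astype(int)
for cx,cy in((.5025,.034),):
    for th in range(0,360,3):
        uv=proj("wrist",[[cx+r*np.cos(np.radians(th)),cy+r*np.sin(np.radians(th)),.034] for r in(.064,.067,.07)])
        v=[g[int(round(y)),int(round(x))] if 0<=x<639.4 and 0<=y<399.4 else -1 for x,y in uv]; 
        if min(v)>=0 and max(v)<70: print(th,v)
E
```

```text
time: 22.4
tool_pos: [0.4305, -0.0096, 0.2704]
eef_rot: [[0.929, 0.371, 0.001], [0.371, -0.929, 0.001], [0.001, -0.001, -1.0]]
ft_force: [1.0, -0.3, -2.0]
opening: 0.0142
grip_force: 97.9
[ 0.43051757 -0.009583    0.27039138] [ 0.36  0.03 -0.4  -0.   -1.14  1.59] -68.22979482545138
[[306.13255848  96.05708481]
 [310.3043946   99.6778987 ]]
mill 0.89 [104.6, 311.6] [0.4978 0.0301 0.    ]
ball0_center 0.68 [98.1, 326.0] [0.5092 0.0167 0.06  ]
scene 0.98 [0.5047 0.0323 0.11  ]
scene []
side 0.67 [0.5    0.0336 0.11  ]
side [array([233., 356.])]
21 [np.int64(48), np.int64(49), np.int64(47)]
198 [np.int64(53), np.int64(48), np.int64(50)]
```

Run:
```python
from h import *
im=cv2.imread("pics/w7.png").max(axis=2).astype(float);im=cv2.GaussianBlur(im,(0,0),1)
th=np.radians(np.arange(0,360,2))
def samp(c,r,z):
    uv=proj("wrist",np.c_[c[0]+r*np.cos(th),c[1]+r*np.sin(th),np.full(len(th),z)]); 
    v=cv2.remap(im.astype(np.float32),uv[:,0].astype(np.float32)[None],uv[:,1].astype(np.float32)[None],1)[0]
    return v,(uv[:,0]>0)&(uv[:,0]<639)&(uv[:,1]>0)&(uv[:,1]<150)
for nm,r,z in(("base",.078,.034),("mouth",.026,.11),("disc",.056,.036)):
    best=[]
    for dx in np.arange(-8,8.1,1):
        for dy in np.arange(-8,8.1,1):
            c=(.5025+dx/1000,.034+dy/1000);a,k=samp(c,r-.002,z);b,k2=samp(c,r+.002,z);k&=k2
            best.append((abs(np.mean((a-b)[k])),c,k.sum()))
    best.sort(key=lambda q:-q[0]);print(nm,best[:3])
cv2.imwrite
```

```text
base [(np.float32(12.467187), (np.float64(0.49949999999999994), np.float64(0.030000000000000002)), np.int64(131)), (np.float32(12.410955), (np.float64(0.5005), np.float64(0.030000000000000002)), np.int64(133)), (np.float32(12.066247), (np.float64(0.49849999999999994), np.float64(0.031000000000000003)), np.int64(131))]
mouth [(np.float32(54.26838), (np.float64(0.5005), np.float64(0.033)), np.int64(180)), (np.float32(53.35462), (np.float64(0.5005), np.float64(0.034)), np.int64(180)), (np.float32(50.859932), (np.float64(0.5015), np.float64(0.033)), np.int64(180))]
disc [(np.float32(90.424095), (np.float64(0.5015), np.float64(0.035)), np.int64(167)), (np.float32(89.587715), (np.float64(0.5005), np.float64(0.035)), np.int64(164)), (np.float32(89.32085), (np.float64(0.5015), np.float64(0.036000000000000004)), np.int64(169))]
```

```bash
python3 -m pendant '[{"tx":0.03,"ty":-0.005,"tz":0,"ax":0,"ay":0,"az":0},{"tx":0.07,"ty":-0.012,"tz":0.02,"ax":0,"ay":0,"az":0},{"tx":0.095,"ty":-0.0165,"tz":0.05,"ax":0,"ay":0,"az":0},{"tx":0.103,"ty":-0.0175,"tz":0.09,"ax":0,"ay":0,"az":0},{"tx":0.103,"ty":-0.0175,"tz":0.12,"ax":0,"ay":0,"az":0},{"tx":0.103,"ty":-0.0175,"tz":0.132,"ax":0,"ay":0,"az":0},{"tx":0.103,"ty":-0.0175,"tz":0.132,"ax":0,"ay":0,"az":0},{"tx":0.103,"ty":-0.0175,"tz":0.132,"ax":0,"ay":0,"az":0}]'
python3 - <<'E'
from h import *
s=bot.read_state();R=np.array(s["eef_rot"]);p=np.array(s["tool_pos"]);print(p,s["ft_force"],s["ft_torque"])
print(R.T@(np.array([.502,.034,.149])-p)/.8)
for c in("scene","side"):
    bot.read_camera(c)
    for n,z in(("cap",.12),("cap_grip",.162)):
        for q in bot.tip_of(n,c)[:1]: print(c,n,round(q["score"],2),np.round(onz(c,q["location"],z),4))
E
```

```text
time: 23.7
tool_pos: [0.5022, 0.0337, 0.1658]
eef_rot: [[0.929, 0.371, 0.002], [0.371, -0.929, 0.001], [0.002, 0.0, -1.0]]
ft_force: [0.0, 0.9, -0.3]
opening: 0.0145
grip_force: 97.8
[0.50219911 0.03366326 0.16580309] [ 0.04912506  0.91694173 -0.29804803] [-0.00732681  0.00157083 -0.00275331]
[-0.00012346 -0.00048341  0.02100363]
scene cap 0.76 [0.5016 0.0255 0.12  ]
scene cap_grip 0.9 [0.5088 0.0321 0.162 ]
side cap 0.96 [0.5018 0.0309 0.12  ]
side cap_grip 0.92 [0.5032 0.0306 0.162 ]
```

```bash
python3 -m pendant '[{"tx":0,"ty":0,"tz":0.005,"ax":0,"ay":0,"az":0},{"tx":0,"ty":0,"tz":0.01,"ax":0,"ay":0,"az":0},{"tx":0,"ty":0,"tz":0.015,"ax":0,"ay":0,"az":0},{"tx":0,"ty":0,"tz":0.018,"ax":0,"ay":0,"az":0},{"tx":0,"ty":0,"tz":0.018,"ax":0,"ay":0,"az":0}]'
python3 -m pendant '[{"tx":0,"ty":0,"tz":0.002,"ax":0,"ay":0,"az":0},{"tx":0,"ty":0,"tz":0.004,"ax":0,"ay":0,"az":0},{"tx":0,"ty":0,"tz":0.006,"ax":0,"ay":0,"az":0},{"tx":0,"ty":0,"tz":0.006,"ax":0,"ay":0,"az":0}]'
python3 -c 'from h import *;print(bot.read_state()["ft_torque"])'
```

```text
time: 24.5
tool_pos: [0.5014, 0.0335, 0.1497]
eef_rot: [[0.929, 0.371, -0.001], [0.371, -0.929, 0.0], [-0.0, -0.001, -1.0]]
ft_force: [-0.3, 0.1, -0.1]
opening: 0.0144
grip_force: 97.8
time: 24.9
tool_pos: [0.5015, 0.0336, 0.1461]
eef_rot: [[0.929, 0.371, 0.001], [0.371, -0.929, 0.001], [0.001, -0.0, -1.0]]
ft_force: [-2.9, 0.7, 5.5]
opening: 0.0143
grip_force: 98.7
[ 0.0778051   0.6639122  -0.03030482]
```

```bash
python3 -m pendant '[{"tx":-0.001,"ty":0,"tz":0.002,"ax":0,"ay":0,"az":0},{"tx":-0.001,"ty":0,"tz":0.004,"ax":0,"ay":0,"az":0},{"tx":-0.001,"ty":0,"tz":0.006,"ax":0,"ay":0,"az":0},{"tx":-0.001,"ty":0,"tz":0.007,"ax":0,"ay":0,"az":0},{"tx":-0.001,"ty":0,"tz":0.007,"ax":0,"ay":0,"az":0}]'
python3 -c 'from h import *;s=bot.read_state();print(s["ft_force"],s["ft_torque"],s["qpos"])'
```

```text
time: 25.4
tool_pos: [0.5015, 0.0335, 0.1422]
eef_rot: [[0.928, 0.372, 0.003], [0.372, -0.928, 0.001], [0.003, 0.0, -1.0]]
ft_force: [-3.8, 0.7, 13.4]
opening: 0.0143
grip_force: 100.1
[-3.81545715  0.70638682 13.38236278] [ 0.30771146  1.40428496 -0.07181681] [ 3.90471731e-01  2.89342284e-01 -4.40126303e-01  3.99769533e-04
 -8.38501216e-01  1.56098330e+00]
```

```bash
python3 -m pendant '[{"tx":0,"ty":0,"tz":0.0015,"ax":0,"ay":0,"az":0},{"tx":0,"ty":0,"tz":0.003,"ax":0,"ay":0,"az":0},{"tx":0,"ty":0,"tz":0.003,"ax":0,"ay":0,"az":0}]'
python3 -c 'from h import *;s=bot.read_state();print(s["ft_force"],s["ft_torque"])'
```

```text
time: 25.7
tool_pos: [0.5015, 0.0335, 0.1422]
eef_rot: [[0.928, 0.372, 0.003], [0.372, -0.928, 0.0], [0.003, 0.001, -1.0]]
ft_force: [-10.0, 2.0, 27.4]
opening: 0.0141
grip_force: 102.2
[-10.00978142   2.04916061  27.39941716] [ 0.7015669   3.11265962 -0.05771739]
```

Cap fully home at a firm stop (27 N). Now the clockwise twist.

```bash
python3 -m pendant '[{"tx":-0.001,"ty":0,"tz":0,"ax":0,"ay":0,"az":0.06},{"tx":-0.001,"ty":0,"tz":0,"ax":0,"ay":0,"az":0.12},{"tx":-0.001,"ty":0,"tz":0,"ax":0,"ay":0,"az":0.18},{"tx":-0.001,"ty":0,"tz":0,"ax":0,"ay":0,"az":0.24},{"tx":-0.001,"ty":0,"tz":0,"ax":0,"ay":0,"az":0.3},{"tx":-0.001,"ty":0,"tz":0,"ax":0,"ay":0,"az":0.36},{"tx":-0.001,"ty":0,"tz":0,"ax":0,"ay":0,"az":0.42},{"tx":-0.001,"ty":0,"tz":0,"ax":0,"ay":0,"az":0.48},{"tx":-0.001,"ty":0,"tz":0,"ax":0,"ay":0,"az":0.5},{"tx":-0.001,"ty":0,"tz":0,"ax":0,"ay":0,"az":0.5}]'
python3 -c 'from h import *;s=bot.read_state();R=s["eef_rot"];print(s["ft_force"],s["ft_torque"],s["qpos"],np.degrees(np.arctan2(R[1][1],R[0][1])))'
```

```text
time: 26.7
tool_pos: [0.5026, 0.0331, 0.1422]
eef_rot: [[0.92, -0.392, 0.007], [-0.392, -0.92, 0.0], [0.007, -0.003, -1.0]]
ft_force: [-4.1, -0.4, 23.4]
opening: 0.0141
grip_force: 101.4
[-4.12802275 -0.41443787 23.43395546] [-0.26304647  1.58373499  0.08145148] [ 0.39018839  0.28913288 -0.44174812  0.0035806  -0.83305223  0.77559981] -113.06720482675733
```

```bash
python3 -m pendant '[{"tx":0,"ty":0,"tz":0,"ax":0,"ay":0,"az":0.06},{"tx":0,"ty":0,"tz":0,"ax":0,"ay":0,"az":0.12},{"tx":0,"ty":0,"tz":0,"ax":0,"ay":0,"az":0.18},{"tx":0,"ty":0,"tz":0,"ax":0,"ay":0,"az":0.24},{"tx":0,"ty":0,"tz":0,"ax":0,"ay":0,"az":0.3},{"tx":0,"ty":0,"tz":0,"ax":0,"ay":0,"az":0.36},{"tx":0,"ty":0,"tz":0,"ax":0,"ay":0,"az":0.42},{"tx":0,"ty":0,"tz":0,"ax":0,"ay":0,"az":0.46},{"tx":0,"ty":0,"tz":0,"ax":0,"ay":0,"az":0.46}]'
python3 -c 'from h import *;s=bot.read_state();R=s["eef_rot"];print(s["ft_force"],s["ft_torque"],s["qpos"],np.degrees(np.arctan2(R[1][1],R[0][1])))'
```

```text
time: 27.6
tool_pos: [0.5031, 0.0329, 0.1422]
eef_rot: [[0.432, -0.902, 0.008], [-0.902, -0.432, -0.001], [0.004, -0.007, -1.0]]
ft_force: [-2.4, -1.7, 21.7]
opening: 0.0142
grip_force: 101.2
[-2.43347627 -1.65727866 21.74863789] [-0.7699123   1.21222562  0.30611295] [ 0.38985285  0.28955831 -0.44156138  0.00481135 -0.83243524  0.05357253] -154.4079893750003
```

```bash
python3 -m pendant '[{"tx":0,"ty":0,"tz":0,"ax":0,"ay":0,"az":0.02},{"tx":0,"ty":0,"tz":0,"ax":0,"ay":0,"az":0.04},{"tx":0,"ty":0,"tz":0,"ax":0,"ay":0,"az":0.04},{"tx":0,"ty":0,"tz":0,"ax":0,"ay":0,"az":0.04}]'
python3 - <<'E'
from bar import *
s=bot.read_state();R=s["eef_rot"];print(s["ft_force"],s["ft_torque"],np.degrees(np.arctan2(R[1][1],R[0][1])))
for c in("scene","side"):
    im=bot.read_camera(c);cv2.imwrite(f"pics/{c}9.png",im[:,:,::-1])
    for n,z in(("cap",.097),("cap_grip",.139),("scoop",0),("scoop_lip",.029),("bowl",0),("dish",0),("flask",0)):
        for q in bot.tip_of(n,c)[:1]: print(c,n,round(q["score"],2),np.round(onz(c,q["location"],z),3))
E
```

```text
time: 28.0
tool_pos: [0.5025, 0.0328, 0.1422]
eef_rot: [[0.378, -0.926, 0.007], [-0.926, -0.378, -0.001], [0.004, -0.006, -1.0]]
ft_force: [-4.3, -2.3, 21.4]
opening: 0.0141
grip_force: 101.9
[-4.28741373 -2.2610842  21.39814467] [-0.49956122  1.66120765  1.0536098 ] -157.80778324273442
scene cap 0.72 [0.497 0.032 0.097]
scene cap_grip 0.96 [0.511 0.035 0.139]
scene scoop 0.93 [0.642 0.166 0.   ]
scene scoop_lip 0.96 [0.646 0.104 0.029]
scene bowl 0.88 [0.798 0.061 0.   ]
scene dish 0.97 [ 0.666 -0.029  0.   ]
scene flask 0.63 [ 0.765 -0.121  0.   ]
side cap 0.68 [0.503 0.039 0.097]
side cap_grip 0.56 [0.5   0.035 0.139]
side scoop 0.73 [0.64 0.17 0.  ]
side bowl 0.85 [0.801 0.053 0.   ]
side flask 0.72 [ 0.763 -0.111  0.   ]
```

The torque jumped from 0.3 to 1.05 N m, so the collar is at its stop. The cap is still home at about 21 N push, and the bystanders haven't moved. I'm handing in.

```bash
python3 -c 'from station import bot;print(bot.sign_off())'
```

```text
the job is handed in; nothing more can be done
None
```

Job handed in at about 28 s, verdict not shown: balls poured into the jar, empty scoop upright on the bench, and the cap held home and twisted to the collar's stop; I couldn't count all six balls in the jar, but the scoop was empty and none lay outside.

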